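Fit a new bench pin under the sprung finger of the jeweller's bench bracket

ROBOT

A 7-joint arm with a two-finger parallel gripper is mounted at the origin on the work surface. World frame = base frame: x ahead of the robot, y to its left, z up, the work surface at z = 0. Lengths are in m, angles in rad, forces in N, time in s.
With the tool pointing down it reaches from about 0.35 to 0.775 m from the base axis. Payload 3.1 kg.
Tool frame: the origin (TCP) lies midway between the tips of the shut fingers; the grasp point (between the pads) lies 19 mm behind it (robot.hold_point_z is the distance from the TCP to the grasp point, in m); z points along the fingers, y is the line along which they close (so a half turn about z gives the same grasp; the last joint's range is limited). The gripper opens to 85 mm and grips with 20 to 120 N. Pads are 22 mm wide; open, the fingers measure 114 mm over their backs; the gripper's body (76 mm by 85 mm) begins 54 mm behind the grasp point. The pads swing forward as they close: fully open they stand 13 mm farther back than shut.
Start: joints at [1.141, 0.311, 0.014, 1.512, -0.004, 1.319, -0.027], TCP at [0.208, -0.509, 0.231] pointing down, gripper open.
Joint ranges: [-2.7, 2.7], [-0.3, 1.91], [-1.27, 1.3], [0.12, 2.57], [-1.44, 4.58], [0.2, 2.03], [-3.05, 3.05]. Speed limits (rad/s): [2.79, 2.79, 3.14, 3.14, 3.14, 3.14, 3.14].

INTERFACE

Orientations are given as a unit quaternion [w, x, y, z].
In Python, from station import robot gives the robot as it stands.
- The arm moves only by the tool drive_tool, never from a script. Its argument "moves" is a list of rows, each an object with "claw": the closure, from 0 (fully open) to 1 (shut); "offset": the shift along the tool's x, y, z in m, a list of three; "turn": the turn about the tool's z in degrees. A call has 1 to 20 rows; each row is the pose to reach, as a shift and turn from the pose commanded when the call began, along the tool's axes at that moment; what a row does not reach only later rows make up. A row lasts 1/8 s, in which the tool goes at most 62.5 mm and 10.7 degrees, less where a joint would pass 70% of its speed; a pose out of reach is approached as far as the arm can. A call with a gripper value outside its range is refused whole. The fingers move at their own pace and stop on an object; "grip_force" is the grip in N (left out, the last holds). Time passes only in rows, so rows that repeat a pose let the fingers close. It gives the time, the measured TCP pose, the force, the opening and the grip force at its end, in the units of the state.
- robot.state(): the state, without advancing time (a new reading comes with each control period).
- robot.get_image(name): name is "scene" or "top" or "wrist"; returns a dict with "frame" (480x640x3 uint8, red, green, blue), "range_z" (480x640 float32, m along the optical axis (not along the pixel's ray), 0 where there is no reading), "fx", "fy", "cx", "cy" (pixels), "T" (4x4, takes a point from camera to world coordinates); the wrist camera has in their place "T_tool_cam" (4x4, takes a point from camera to tool coordinates, whose origin is the TCP and whose axes are the flange's). Camera axes: x right, y down, z forward; pixel columns grow to the right and rows downward; lengths in m; the calibration is good to about 2 mm. A picture is of the moment at which its call begins: read the wrist's pose just before it.
- robot.job_done(): hands the job in; it is judged then, once.
The state is a dict: "clock": time; "joint_pos": joint angles; "qvel": joint speeds; "joint_efforts": joint torques, N m; "ee_pos": TCP position; "tcp_rot": TCP orientation; "wrist_force": force on the tool from outside, world axes, zero at the start; "moment": the same for the moment, N m; "finger_gap": finger opening in m; "gripper_force": force on a finger pad.
Only numpy, scipy, OpenCV 4.12 (cv2) and the standard library are available. Lean on these libraries where they do the work, as an engineer would, in place of code of your own. Each camera call takes 0.05 s, during which the arm holds its last target. There are 200 camera calls.

TASK

Pick up the new pale wooden bench pin and slide its bevelled end into the steel bracket, letting the pin itself lift the red sprung hold-down finger, until it meets the yellow back stop. Press it home against the stop with a steady push of about 10 N (never over 25 N), then let go so that the finger alone holds the pin level and flush with the stop. Do not disturb the old dark pin, the hammer or the file.

Things in the scene. Friction and masses are not known exactly. Their poses are not given: they have to be found in the camera images.
- pin: new bench pin, pale wood, 145 long (x) x 46 wide (y) x 22 thick (z), about 0.11 kg, loose, lying flat. Origin: centre of its underside; x points to its nose (x = +72.5). The last 14 mm at the nose are 40 wide, bevelled on top from 22 down to 15 high. The other end has a notch 18 wide, 30 deep. Flat parallel sides, good to grip across y at x = -40 to 0.
- pin_nose (a point): middle of the lower edge of the pin's bevelled nose end; axes as the pin's
- bracket: dark steel bracket, fixed, 130 (x) x 80 (y); origin: centre of its underside; x points inwards, the way the pin is pushed. Its top, the bed, is 30 above the bench, its front edge bevelled 6 down over 8. Two steel cheeks on it, 14 high, 50 apart from x = -56 inwards, flared in front. The pin slides in on the bed some 55 to 65 deep; the rest overhangs. Blue hinge ears at x = +50, 64 above the bench.
- socket_mouth (a point): on the bed at the middle of the socket's mouth (bracket x = -65, y = 0, 30 above the bench); axes as the bracket's
- stop: yellow back stop bar across the socket, 49 wide, 14 high, rigid once set (its setting along the bracket's x varies by about 1 cm). Origin: middle of the lower edge of the face that the pin's nose meets; x as the bracket's. Home is the nose against this face.
- finger: red hold-down finger with a brass shoe, 24 wide, at its end; origin on its hinge axis at bracket x = +50, 54 above the bench; x inwards. A spring pushes it down, 2.5 N at rest, about 5 N on the pin. The shoe is rounded below, its toe turned up 18 degrees, reaching out to about the mouth: the pin's bevel rides under it and lifts it. Sliding the pin takes 3 to 12 N, more if pressed on the bed.
- shoe_bottom (a point): lowest point of the finger's shoe, 85 in front of the hinge: bracket x = -35, 14 above the bed when the finger is at rest (8 lower than the pin is thick), 22 above the bed when it bears on the pin
- old_pin: old bench pin of dark wood, same shape and size as the new one, lying loose; leave it
- hammer: hammer lying loose; leave it
- file: hand file with a wooden handle, 230 long, lying loose; leave it
Not all that is in view belongs to the job. Leave any orange look-alike of the pin alone.

How it is judged:
By the outcome, as a careful person would: the job done as asked, in the order asked, and still so for the second after the job is handed in, with the robot touching nothing.
It also fails if it takes over 54 s, if anything falls off the work surface, if the arm or the gripper's body presses on something with over 40 N, if the wrist force passes 120 N, or if a joint passes its speed limit or range.

## Working session

There is one attempt and no reset: what is moved stays moved. The work goes in short steps, Python scripts to look and compute and a tool call to move; the robot and the scene stay as the last step left them, time stands still between calls to the robot, and variables do not carry over. Pictures are saved under pics/ and viewed, at most 10 in all, crops included, and the job is handed in when it is done.

Besides the shell and the picture viewer there is one more tool, called in YAML: its name, and indented under it one key for each argument. drive_tool: Moves the arm, as the interface text tells. Its arguments: {"type":"object","properties":{"moves":{"type":"array"},"grip_force":{"type":"number"}},"required":["moves"]}

```bash
mkdir -p pics; ls; python3 - <<'E'
from station import robot
import cv2,numpy as np
s=robot.state();print(s)
for n in("scene","top"):
    d=robot.get_image(n);np.savez(""+n,**d)
    cv2.imwrite(f"pics/{n}0.png",d["frame"][:,:,::-1]);print(n,d["T"].round(3).tolist(),d["fx"])
E
```

```text
pics
{'clock': 0.0, 'joint_pos': array([ 1.14129524,  0.31177725,  0.0140447 ,  1.51305749, -0.00437908,
        1.31918913, -0.02718064]), 'qvel': array([ 0.00077806,  0.00027923,  0.0003007 ,  0.00040167, -0.00015103,
        0.00141401, -0.00291543]), 'joint_efforts': array([-6.20045557e-04, -3.79914808e+01,  1.45643363e-01, -2.30591261e+01,
        1.21996566e-02,  1.37602421e-02, -1.11595665e-05]), 'ee_pos': array([ 0.20768818, -0.50849497,  0.23019272]), 'tcp_rot': array([-1.16316873e-03,  9.81254476e-01,  1.92712770e-01, -2.97087171e-04]), 'wrist_force': array([ 0.16513686,  0.00559932, -0.22076801]), 'moment': array([-0.03506883, -0.01111439, -0.01310277]), 'gripper_force': 0.0, 'finger_gap': 0.08569953969283889}
scene [[0.604, 0.689, -0.4, 1.06], [0.797, -0.532, 0.288, -0.437], [-0.014, -0.492, -0.87, 1.276], [0.0, 0.0, 0.0, 1.0]] 529.5413206782716
top [[-0.025, -0.99, 0.139, 0.343], [-1.0, 0.023, -0.018, -0.023], [0.015, -0.139, -0.99, 1.16], [0.0, 0.0, 0.0, 1.0]] 568.8633241981382
```

View pics/top0.png

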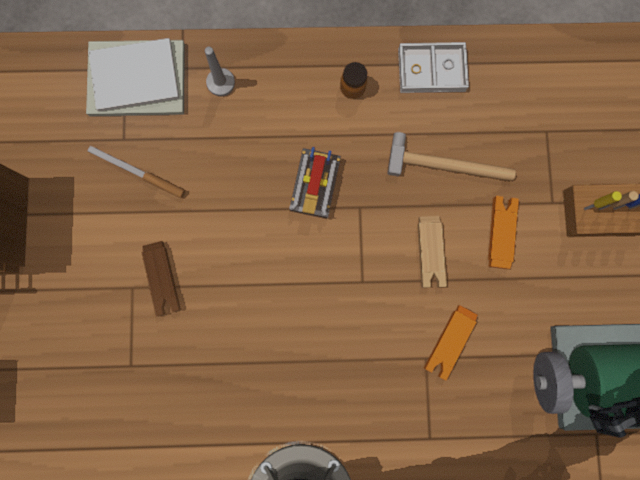

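View pics/scene0.png

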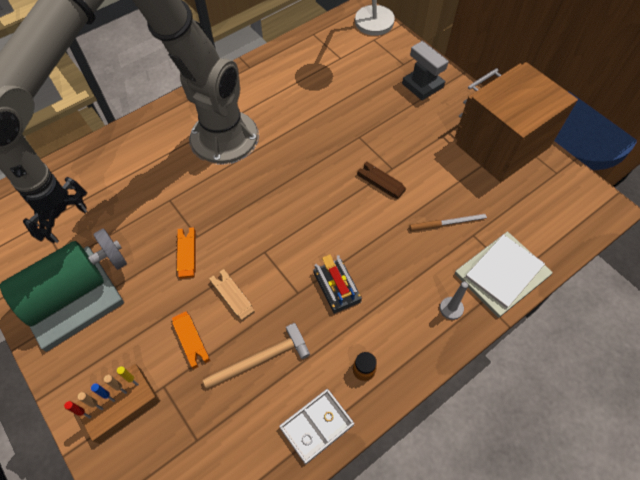

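The pale pin is at top (432,252), with its nose at the top of the picture and its notch at the bottom. Things it could be confused with: orange pins at (505,232) and (452,342), and the dark old pin at (162,278). I choose the pale one. The bracket is at (316,183), with its mouth facing the robot at the bottom of the picture.

```bash
cat > h.py <<'E'
import numpy as np,cv2
def cloud(d,T=None):
    z=d["range_z"];v,u=np.mgrid[:z.shape[0],:z.shape[1]]
    P=np.stack([(u-d["cx"])/d["fx"]*z,(v-d["cy"])/d["fy"]*z,z,np.ones_like(z)],-1)
    return (P@(d["T"] if T is None else T).T)[...,:3]
def rect(P):
    (c,s,a)=cv2.minAreaRect((P[:,:2]*1000).astype(np.float32));return c,s,a
def quat(q):
    from scipy.spatial.transform import Rotation as R
    return R.from_quat(np.roll(q,-1)).as_matrix()
E
python3 - <<'E'
from h import *
for n in("top","scene"):
    d=np.load(n+".npz");C=cloud(d);f=d["frame"];hsv=cv2.cvtColor(f,cv2.COLOR_RGB2HSV)
    bench=np.median(C[...,2][(abs(C[...,0]-.45)<.1)&(abs(C[...,1])<.2)]);print(n,"bench",bench)
    m=(abs(C[...,0]-.45)<.15)&(abs(C[...,1]+.22)<.14)&(C[...,2]>.012)&(C[...,2]<.035)
    k,l,st,ce=cv2.connectedComponentsWithStats(m.astype(np.uint8))
    for i in range(1,k):
        if st[i,4]>150:
            P=C[l==i];print("blob",ce[i].round(),st[i,4],rect(P),np.median(P[:,2]).round(4),np.median(hsv[l==i],axis=0))
    m=(abs(C[...,0]-.54)<.1)&(abs(C[...,1])<.08)&(C[...,2]>.015)
    P=C[m];print("bracket",rect(P),P.min(0),P.max(0))
    for nm,lo,hi in(("blue",(100,90,60),(130,255,255)),("red",(0,150,80),(6,255,255)),("yel",(22,150,120),(35,255,255))):
        mm=m&(cv2.inRange(hsv,lo,hi)>0);Q=C[mm];print(nm,mm.sum(),Q.mean(0).round(4) if len(Q) else "", rect(Q) if len(Q) else "")
f=np.load("top.npz")["frame"][:,:,::-1]
a=cv2.resize(f[205:300,400:475],None,fx=5,fy=5);b=cv2.resize(f[140:225,280:352],None,fx=5.58,fy=5.58,interpolation=2)[:475]
h=min(len(a),len(b));cv2.imwrite("pics/crop1.png",np.hstack([a[:h],b[:h]]))
E
```

```text
top bench 0.0008329163271660889
blob [431. 251.] 1582 ((475.14398193359375, -274.6740417480469), (145.45126342773438, 47.38288116455078), 0.7333964109420776) 0.0226 [ 16. 103. 178.]
blob [460. 324.] 759 ((322.6208801269531, -322.8594055175781), (46.16153335571289, 77.33992004394531), 58.86393737792969) 0.0224 [ 16. 203. 180.]
bracket ((599.0003662109375, -36.477783203125), (80.28785705566406, 96.7802963256836), 77.18981170654297) [ 0.54893355 -0.07994289  0.01541085] [0.63997675 0.01118129 0.06715388]
blue 0  
red 273 [ 0.6147 -0.0415  0.0606] ((615.5654907226562, -40.912315368652344), (21.250267028808594, 53.5456657409668), 76.73829650878906)
yel 74 [ 0.6214 -0.0413  0.0447] ((622.9910888671875, -42.676918029785156), (47.32250213623047, 16.090824127197266), 77.54988861083984)
scene bench -0.0012259657755044895
blob [186. 264.] 397 ((323.1366882324219, -324.09002685546875), (46.94664001464844, 80.30612182617188), 59.82231903076172) 0.02 [ 15. 236. 221.]
blob [232. 295.] 888 ((475.16754150390625, -276.372802734375), (150.30894470214844, 46.649749755859375), 0.9610643982887268) 0.0205 [ 15. 126. 213.]
bracket ((599.8088989257812, -38.0601806640625), (81.55944061279297, 95.91743469238281), 76.04192352294922) [ 0.54878493 -0.07999994  0.01737849] [0.63987066 0.01113723 0.06658053]
blue 0  
red 151 [ 0.6137 -0.042   0.0584] ((610.0696411132812, -37.117244720458984), (29.700786590576172, 66.37142181396484), 75.4151611328125)
yel 39 [ 0.6195 -0.0458  0.0418] ((618.7277221679688, -41.374061584472656), (47.82377243041992, 16.66561508178711), 76.36570739746094)
```

View pics/crop1.png

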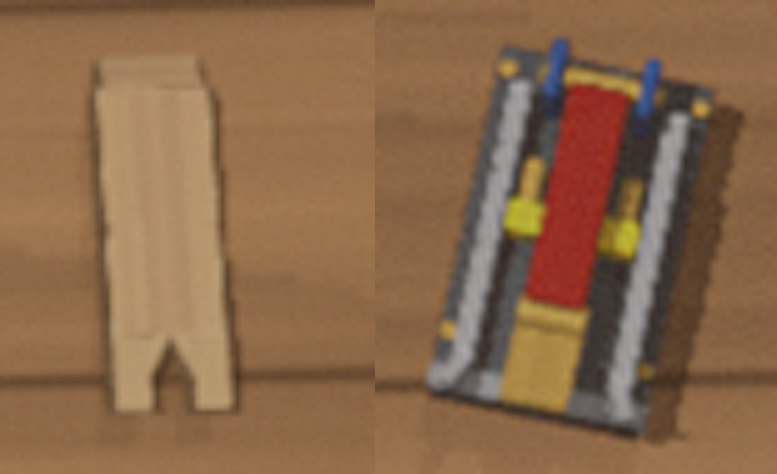

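The crop confirms the choice: a pale pin with its bevelled nose up (150,75) and its notch down (173,380). The bracket's mouth is at the bottom (540,400), leaning right, with the stop lugs yellow at (525,215) and (625,238). I'll fit both poses better.

```bash
python3 - <<'E'
from h import *
from station import robot
def edges(P,yaw,w=.004):
    # fit left/right edge lines in frame rotated by yaw
    R=np.array([[np.cos(yaw),np.sin(yaw)],[-np.sin(yaw),np.cos(yaw)]]);Q=P[:,:2]@R.T
    xs=np.arange(np.percentile(Q[:,0],25),np.percentile(Q[:,0],80),w);L=[];U=[]
    for x in xs:
        s=Q[abs(Q[:,0]-x)<w/2*1.2]
        if len(s)>4:L.append((x,s[:,1].min()));U.append((x,s[:,1].max()))
    L=np.array(L);U=np.array(U);a=np.polyfit(*L.T,1);b=np.polyfit(*U.T,1)
    y=yaw+np.arctan((a[0]+b[0])/2)
    return y,np.median(U[:,1]-L[:,1])
def ext(P,y):
    R=np.array([[np.cos(y),np.sin(y)],[-np.sin(y),np.cos(y)]]);Q=P[:,:2]@R.T
    lo,hi=np.percentile(Q,.3,axis=0),np.percentile(Q,99.7,axis=0);return R.T@((lo+hi)/2),hi-lo
for n in("top","scene"):
    d=np.load(n+".npz");C=cloud(d)
    w=lambda x,y,hx,hy:(abs(C[...,0]-x)<hx)&(abs(C[...,1]-y)<hy)
    P=C[w(.475,-.275,.085,.045)&(C[...,2]>.011)&(C[...,2]<.035)]
    y,wd=edges(P,0.01);print(n,"pin",np.degrees(y),wd,ext(P,y))
    P=C[w(.61,-.04,.1,.08)&(C[...,2]>.018)&(C[...,2]<.08)]
    y,wd=edges(P,-.23);print(" bracket",np.degrees(y),wd,ext(P,y),rect(P))
    k=w(.61,-.04,.1,.08)&(C[...,2]>.035)&(C[...,2]<.05)
    hsv=cv2.cvtColor(d["frame"],cv2.COLOR_RGB2HSV)
    g=C[k&(hsv[...,1]<60)];print(" cheeks",rect(g))
E
```

```text
top pin 0.9082972211331982 0.04552631234386312 (array([ 0.47503178, -0.27453958]), array([0.14382021, 0.04674221]))
 bracket -13.074679156603649 0.0790415521780615 (array([ 0.61839796, -0.04125448]), array([0.13428653, 0.07962565])) ((618.4973754882812, -41.267250061035156), (80.08637237548828, 137.1035614013672), 76.61024475097656)
 cheeks ((618.5693359375, -40.87770080566406), (74.58477783203125, 127.56259155273438), 76.5517349243164)
scene pin 1.0599194212733367 0.04538597166510622 (array([ 0.4762334 , -0.27636316]), array([0.14598532, 0.04639953]))
 bracket -13.628882720586915 0.07857848479723707 (array([ 0.6206389 , -0.04349257]), array([0.13524035, 0.08046195])) ((620.0552368164062, -43.08660888671875), (82.198486328125, 137.72792053222656), 76.34918975830078)
 cheeks ((614.0317993164062, -41.584251403808594), (69.3416976928711, 114.26924133300781), 76.66966247558594)
```

```bash
cat >> h.py <<'E'
def go(x,y,z,yawdeg,s):
    R=quat(s["tcp_rot"]);off=R.T@(np.array([x,y,z])-s["ee_pos"])
    yaw=np.degrees(np.arctan2(R[1,0],R[0,0]));print("tcp",s["ee_pos"].round(4),"yaw",yaw.round(2),"tilt",R[:,2].round(4),"-> off",off.round(4),"turn",round(yaw-yawdeg,2),"t",s["clock"],"F",s["wrist_force"].round(2),"gap",round(s["finger_gap"],4))
E
python3 - <<'E'
from h import *;from station import robot
print(robot.hold_point_z);go(.4555,-.2758,.16,1,robot.state())
E
```

```text
0.0187
tcp [ 0.2077 -0.5086  0.2303] yaw 22.22 tilt [-9.e-04  2.e-03 -1.e+00] -> off [ 0.3174 -0.1216  0.0706] turn 21.22 t 0.1 F [-0.81  0.23  0.29] gap 0.0854
```

drive_tool:
  moves:
    - {"claw": 0,"offset": [0.05,-0.019,0.0],"turn": 4}
    - {"claw": 0,"offset": [0.1,-0.038,0.0],"turn": 8}
    - {"claw": 0,"offset": [0.15,-0.057,0.01],"turn": 12}
    - {"claw": 0,"offset": [0.2,-0.077,0.02],"turn": 16}
    - {"claw": 0,"offset": [0.25,-0.096,0.04],"turn": 20}
    - {"claw": 0,"offset": [0.29,-0.111,0.06],"turn": 21.2}
    - {"claw": 0,"offset": [0.317,-0.122,0.07],"turn": 21.2}
    - {"claw": 0,"offset": [0.317,-0.122,0.07],"turn": 21.2}
    - {"claw": 0,"offset": [0.317,-0.122,0.07],"turn": 21.2}
    - {"claw": 0,"offset": [0.317,-0.122,0.07],"turn": 21.2}

```text
clock: 1.35
ee_pos: [0.4544, -0.2781, 0.1617]
tcp_rot: [0.001, 1.0, 0.007, 0.0]
wrist_force: [0.2, 0.4, -0.2]
finger_gap: 0.0852
gripper_force: 0.0
```

```bash
python3 - <<'E'
from h import *;from station import robot
s=robot.state();d=robot.get_image("wrist")
T=np.eye(4);T[:3,:3]=quat(s["tcp_rot"]);T[:3,3]=s["ee_pos"];T=T@d["T_tool_cam"]
C=cloud(d,T);f=d["frame"];hsv=cv2.cvtColor(f,cv2.COLOR_RGB2HSV)
cv2.imwrite("pics/w1.png",f[:,:,::-1])
m=((C[...,2]>.012)&(C[...,2]<.03)&(d["range_z"]>0)).astype(np.uint8)
k,l,st,ce=cv2.connectedComponentsWithStats(m)
for i in range(1,k):
    if st[i,4]>1500:P=C[l==i];print(ce[i],st[i],rect(P),np.median(P[:,2]))
print("bench",np.median(C[...,2][C[...,2]<.01]));go(.4555,-.2758,0.,1,s)
E
```

```text
[533.01380936 140.37204446] [  471    28   135   223 14845] ((511.2002868652344, -426.02252197265625), (47.30083084106445, 145.52560424804688), 81.31999969482422) 0.02125387211841806
[314.70702553 185.92112539] [  281    90    69   203 12298] ((475.239501953125, -277.1653747558594), (145.07290649414062, 46.09260177612305), 0.8516905903816223) 0.021306451394378617
[357.8737057  393.48038501] [ 291  331  126  116 6857] ((299.6344299316406, -312.00970458984375), (47.23331069946289, 130.95484924316406), 58.98999786376953) 0.02121211084124297
bench -0.0005540384081746952
tcp [ 0.4544 -0.2781  0.1617] yaw 0.85 tilt [ 0.     -0.0013 -1.    ] -> off [ 0.0012 -0.0025  0.1617] turn -0.15 t 1.35 F [ 0.19  0.41 -0.22] gap 0.0852
```

View pics/w1.png

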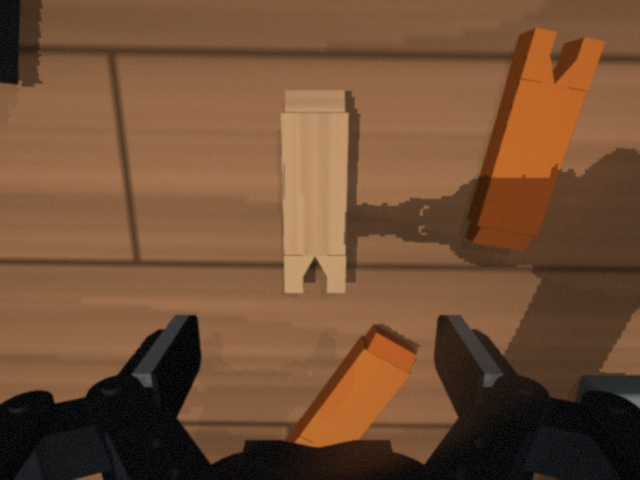

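The wrist view shows the pale pin at (315,186), nose up and clear of both orange ones. Descending.

drive_tool:
  grip_force: 80
  moves:
    - {"claw": 0,"offset": [0.001,-0.001,0.04],"turn": 0}
    - {"claw": 0,"offset": [0.001,-0.001,0.08],"turn": 0}
    - {"claw": 0,"offset": [0.001,-0.001,0.12],"turn": 0}
    - {"claw": 0,"offset": [0.001,-0.001,0.145],"turn": 0}
    - {"claw": 0,"offset": [0.001,-0.001,0.155],"turn": 0}
    - {"claw": 0,"offset": [0.001,-0.001,0.16],"turn": 0}
    - {"claw": 0,"offset": [0.001,-0.001,0.161],"turn": 0}
    - {"claw": 0,"offset": [0.001,-0.001,0.161],"turn": 0}
    - {"claw": 0,"offset": [0.001,-0.001,0.161],"turn": 0}

```text
clock: 2.52
ee_pos: [0.4568, -0.2756, 0.001]
tcp_rot: [0.0, 1.0, 0.009, 0.001]
wrist_force: [0.3, 0.5, -0.2]
finger_gap: 0.0854
gripper_force: 0.0
```

drive_tool:
  moves:
    - {"claw": 0,"offset": [0,0.0015,0],"turn": 0}
    - {"claw": 0.3,"offset": [0,0.0015,0],"turn": 0}
    - {"claw": 0.6,"offset": [0,0.0015,0],"turn": 0}
    - {"claw": 1,"offset": [0,0.0015,0],"turn": 0}
    - {"claw": 1,"offset": [0,0.0015,0],"turn": 0}
    - {"claw": 1,"offset": [0,0.0015,0],"turn": 0}
    - {"claw": 1,"offset": [0,0.0015,0],"turn": 0}
    - {"claw": 1,"offset": [0,0.0015,0],"turn": 0}

```text
clock: 3.52
ee_pos: [0.4568, -0.2771, 0.0007]
tcp_rot: [0.0, 1.0, 0.009, 0.0]
wrist_force: [-0.2, 1.1, 4.5]
finger_gap: 0.0446
gripper_force: 83.7
```

```bash
python3 - <<'E'
from h import *;from station import robot
s=robot.state();print(s["gripper_force"])
a=np.radians(-13.4);b=np.array([.619,-.042]);u=np.array([np.cos(a),np.sin(a)])
# pin centre at bracket x=-175, tcp 20 behind
p=b+u*(-.195-.02);go(p[0],p[1],.12,-13.4,s)
E
```

```text
83.70581388473511
tcp [ 0.4568 -0.2771  0.0007] yaw 1.03 tilt [ 9.e-04 -5.e-04 -1.e+00] -> off [-0.0417 -0.2856 -0.1195] turn 14.43 t 3.525 F [-0.17  1.1   4.52] gap 0.0446
```

drive_tool:
  moves:
    - {"claw": 1,"offset": [0,0,-0.02],"turn": 0}
    - {"claw": 1,"offset": [0,0,-0.06],"turn": 0}
    - {"claw": 1,"offset": [0,-0.02,-0.11],"turn": 0}
    - {"claw": 1,"offset": [-0.01,-0.06,-0.16],"turn": 2}
    - {"claw": 1,"offset": [-0.02,-0.11,-0.2],"turn": 5}
    - {"claw": 1,"offset": [-0.025,-0.16,-0.2],"turn": 8}
    - {"claw": 1,"offset": [-0.03,-0.21,-0.2],"turn": 11}
    - {"claw": 1,"offset": [-0.037,-0.25,-0.2],"turn": 13}
    - {"claw": 1,"offset": [-0.042,-0.28,-0.2],"turn": 14.4}
    - {"claw": 1,"offset": [-0.042,-0.286,-0.2],"turn": 14.4}
    - {"claw": 1,"offset": [-0.042,-0.286,-0.2],"turn": 14.4}
    - {"claw": 1,"offset": [-0.042,-0.286,-0.2],"turn": 14.4}
    - {"claw": 1,"offset": [-0.042,-0.286,-0.2],"turn": 14.4}

```text
clock: 5.15
ee_pos: [0.4094, 0.0072, 0.2001]
tcp_rot: [0.0, 0.993, -0.118, -0.0]
wrist_force: [-0.4, -0.1, -0.1]
finger_gap: 0.0448
gripper_force: 83.2
```

```bash
python3 - <<'E'
from h import *;from station import robot
s=robot.state();d=robot.get_image("wrist");np.savez("w2",s=s,**d)
cv2.imwrite("pics/w2.png",d["frame"][:,:,::-1]);print(d["T_tool_cam"].round(3));go(.41,0.008,.12,-13.4,s)
E
```

```text
[[ 0.001 -0.955 -0.297  0.076]
 [ 1.     0.001  0.     0.001]
 [ 0.    -0.297  0.955 -0.142]
 [ 0.     0.     0.     1.   ]]
tcp [0.4094 0.0072 0.2001] yaw -13.52 tilt [-4.e-04 -2.e-04 -1.e+00] -> off [ 0.0005 -0.001   0.0801] turn -0.12 t 5.15 F [-0.36 -0.07 -0.11] gap 0.0448
```

View pics/w2.png

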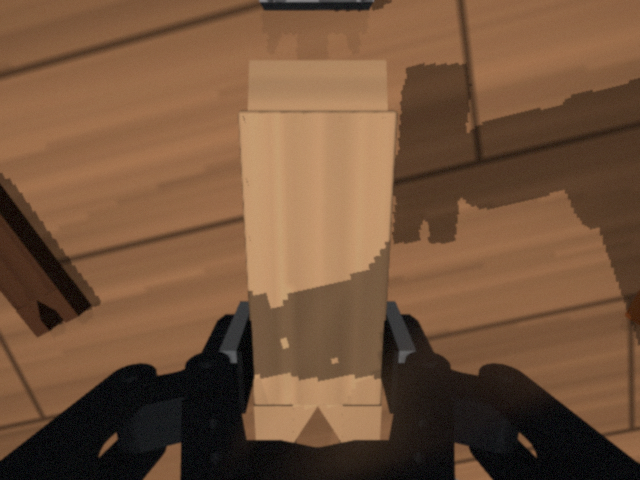

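The pin is held straight, nose up at (318,62). The bracket only peeks in at the top (315,3). I'll move closer, still above it, and measure the pin and the bracket in the same view.

drive_tool:
  moves:
    - {"claw": 1,"offset": [0.03,0,0.02],"turn": 0}
    - {"claw": 1,"offset": [0.06,0,0.03],"turn": 0}
    - {"claw": 1,"offset": [0.08,0,0.03],"turn": 0}
    - {"claw": 1,"offset": [0.08,0,0.03],"turn": 0}
    - {"claw": 1,"offset": [0.08,0,0.03],"turn": 0}
    - {"claw": 1,"offset": [0.08,0,0.03],"turn": 0}

```text
clock: 5.95
ee_pos: [0.4863, -0.0099, 0.1705]
tcp_rot: [0.0, 0.993, -0.116, -0.0]
wrist_force: [0.7, -0.2, 0.0]
finger_gap: 0.0446
gripper_force: 83.1
```

```bash
python3 - <<'E'
from h import *;from station import robot
s=robot.state();d=robot.get_image("wrist")
R=quat(s["tcp_rot"]);T=np.eye(4);T[:3,:3]=R;T[:3,3]=s["ee_pos"];T=T@d["T_tool_cam"]
C=cloud(d,T);L=cloud(d,d["T_tool_cam"]);np.savez("w3",C=C,L=L,f=d["frame"])
cv2.imwrite("pics/w3.png",d["frame"][:,:,::-1])
ok=d["range_z"]>0
# pin in tool frame: top face
m=ok&(L[...,2]>-.035)&(L[...,2]<-.01)&(abs(L[...,1])<.03)&(L[...,0]>.012)&(L[...,0]<.12)
P=L[m];print("pin",rect(P),P.min(0),P.max(0))
q=P[(P[:,0]<.07)&(abs(P[:,1])<.018)];A=np.c_[q[:,:2],np.ones(len(q))];c=np.linalg.lstsq(A,q[:,2],rcond=None)[0];print("top plane slopes x,y,z0",c)
for x in(.02,.04,.06,.07,.1):
    r=P[abs(P[:,0]-x)<.003];print(x,r[:,1].min(),r[:,1].max())
# bracket, world->tool axes
m=ok&(C[...,2]>.02)&(C[...,2]<.08);k,l,st,ce=cv2.connectedComponentsWithStats(m.astype(np.uint8))
for i in range(1,k):
    if st[i,4]>400:
        P=C[l==i];print(ce[i].round(),st[i],rect(P),np.median(P[:,2]))
go(.41,0,.12,-13.4,s)
E
```

```text
pin ((51.84672164916992, 2.476655960083008), (49.371910095214844, 79.86640930175781), 89.77533721923828) [ 0.01200133 -0.02222162 -0.02889029] [ 0.09179194  0.02731901 -0.01200391]
top plane slopes x,y,z0 [ 0.0005902   0.00081841 -0.02069341]
0.02 -0.02208179590648054 0.024150019434028842
0.04 -0.02198072549542812 0.024049909801393498
0.06 -0.022221616784461894 0.0240849007519542
0.07 -0.02208066081093873 0.0240472858987286Traceback (most recent call last):
  File "<stdin>", line 12, in <module>
    return umr_minimum(a, axis, None, out, keepdims, initial, where)
ValueError: zero-size array to reduction operation minimum which has no identity
```

View pics/w3.png

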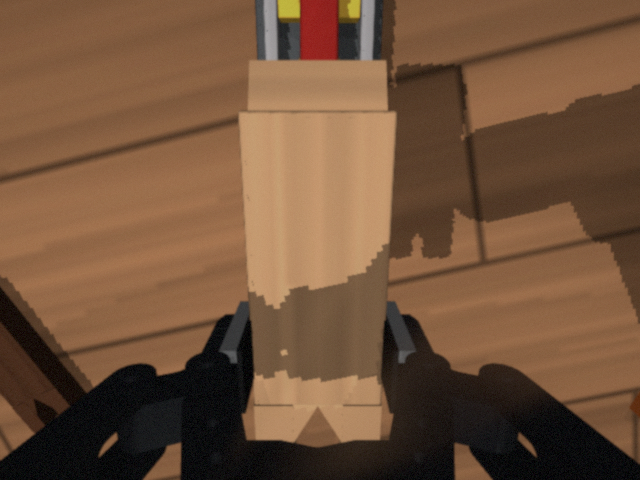

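The pin covers the bracket's mouth. The cheeks show at (265,30) and (370,30), the red finger at (320,30) and the stop at rows 0–18. Next I get the bracket's lateral offset and yaw in tool axes.

```bash
python3 - <<'E'
from h import *;from station import robot
D=np.load("w3.npz");C,L,f=D["C"],D["L"],D["f"];hsv=cv2.cvtColor(f,cv2.COLOR_RGB2HSV)
s=robot.state()
w=(C[...,2]>.02)&(C[...,2]<.08)
for r in range(4,58,7):
    def sp(m):
        u=np.where(m[r])[0];return (L[r,u,1].min()*1e3,L[r,u,1].max()*1e3,L[r,u,0].mean()*1e3,C[r,u,2].mean()*1e3,len(u)) if len(u)>3 else None
    o=[sp(w),sp(w&((hsv[...,0]<8)|(hsv[...,0]>172))&(hsv[...,1]>150)),sp(w&(hsv[...,1]<70)&(hsv[...,2]>110)&(np.arange(640)[None]<318)),sp(w&(hsv[...,1]<70)&(hsv[...,2]>110)&(np.arange(640)[None]>318)),sp(w&(hsv[...,0]>24)&(hsv[...,0]<35)&(hsv[...,1]>150))]
    print(r,[tuple(np.round(x,1).tolist()) if x else None for x in o])
a=np.radians(-13.4)
go(.41,0,.12,-13.4,s)
R=quat(s["tcp_rot"]);print("bracket centre top-cam in tool",R.T@(np.array([.619,-.042,.03])-s["ee_pos"]))
E
```

```text
4 [(-38.0, 41.2, 139.2, 46.4, 128.0), (-8.2, 11.8, 136.0, 59.9, 37.0), (-30.6, -24.2, 139.9, 43.1, 12.0), (26.9, 33.8, 140.0, 43.0, 13.0), (-21.7, 25.5, 139.9, 43.4, 32.0)]
11 [(-37.4, 41.2, 135.5, 46.6, 126.0), (-8.2, 11.9, 132.5, 59.9, 37.0), (-30.8, -23.7, 136.2, 43.1, 13.0), (26.8, 33.9, 136.3, 43.1, 13.0), (-22.5, 25.0, 136.3, 43.2, 31.0)]
18 [(-37.7, 41.6, 131.9, 46.1, 127.0), (-8.3, 11.9, 129.1, 59.8, 37.0), (-31.0, -24.4, 132.6, 42.9, 12.0), (27.0, 34.0, 132.6, 43.3, 13.0), None]
25 [(-37.7, 41.8, 129.1, 41.8, 126.0), (-8.8, 12.6, 125.6, 59.7, 39.0), (-31.0, -23.8, 128.7, 43.6, 13.0), (27.0, 33.6, 128.8, 43.7, 11.0), None]
32 [(-37.2, 41.4, 125.3, 42.0, 124.0), (-8.9, 12.6, 122.0, 59.7, 39.0), (-30.5, -24.0, 125.0, 43.1, 12.0), (27.3, 33.7, 125.1, 43.2, 12.0), None]
39 [(-37.4, 41.4, 121.5, 41.9, 125.0), (-9.0, 12.7, 118.5, 59.7, 39.0), (-32.9, -24.0, 121.4, 42.3, 13.0), (27.3, 33.8, 121.3, 43.2, 12.0), None]
46 [(-37.7, 41.8, 117.6, 42.0, 125.0), (-9.0, 12.2, 114.8, 59.8, 38.0), (-30.9, -24.2, 117.3, 43.4, 12.0), (27.5, 34.1, 117.4, 43.4, 12.0), None]
53 [(-37.9, 41.1, 113.7, 42.1, 124.0), (-8.5, 12.2, 111.2, 59.7, 37.0), (-31.0, -24.2, 113.4, 43.7, 12.0), (26.9, 33.6, 113.5, 43.4, 12.0), None]
tcp [ 0.4864 -0.0099  0.1705] yaw -13.35 tilt [-0.e+00 -2.e-04 -1.e+00] -> off [-0.0766  0.008   0.0505] turn 0.05 t 6.0 F [ 0.2  -1.04 -1.37] gap 0.0438
bracket centre top-cam in tool [0.13639931 0.00058545 0.14051168]
```

Pin centre is at tool y 1.0 mm and bracket centre at 1.6 mm, so I shift +0.6 mm. The yaw is already aligned. The stop face is about 42 mm ahead of the nose. I'll back off, lower, and look at the forces.

drive_tool:
  moves:
    - {"claw": 1,"offset": [-0.02,0.0006,0],"turn": 0}
    - {"claw": 1,"offset": [-0.04,0.0006,0.01],"turn": 0}
    - {"claw": 1,"offset": [-0.045,0.0006,0.04],"turn": 0}
    - {"claw": 1,"offset": [-0.045,0.0006,0.08],"turn": 0}
    - {"claw": 1,"offset": [-0.045,0.0006,0.115],"turn": 0}
    - {"claw": 1,"offset": [-0.045,0.0006,0.135],"turn": 0}
    - {"claw": 1,"offset": [-0.045,0.0006,0.139],"turn": 0}
    - {"claw": 1,"offset": [-0.045,0.0006,0.139],"turn": 0}
    - {"claw": 1,"offset": [-0.045,0.0006,0.139],"turn": 0}
    - {"claw": 1,"offset": [-0.045,0.0006,0.139],"turn": 0}

```text
clock: 7.25
ee_pos: [0.444, -0.0003, 0.0322]
tcp_rot: [-0.0, 0.993, -0.117, 0.001]
wrist_force: [-0.6, 0.2, -1.1]
finger_gap: 0.0447
gripper_force: 83.2
```

```bash
python3 - <<'E'
from h import *;from station import robot
s=robot.state();a=np.radians(-13.35);u=np.array([np.cos(a),np.sin(a)]);n=np.array([-u[1],u[0]])
# reference line: from pose (0.4864,-0.0099) shifted 0.6mm along tool y (=-n); home at +42mm
p0=np.array([.4864,-.0099])-n*.0006
e=s["ee_pos"][:2]-p0;print("along",e@u,"lat(+left)",e@n)
h=p0+u*.042;go(h[0],h[1],.0315,-13.35,s)
E
```

```text
along -0.04351585505098125 lat(+left) 0.0001314095877311835
tcp [ 4.44e-01 -3.00e-04  3.22e-02] yaw -13.38 tilt [ 2.e-03 -2.e-04 -1.e+00] -> off [0.0855 0.0001 0.0008] turn -0.03 t 7.25 F [-0.57  0.21 -1.05] gap 0.0447
```

drive_tool:
  moves:
    - {"claw": 1,"offset": [0.008,0,0],"turn": 0}
    - {"claw": 1,"offset": [0.016,0,0.0003],"turn": 0}
    - {"claw": 1,"offset": [0.022,0,0.0004],"turn": 0}
    - {"claw": 1,"offset": [0.028,0,0.0006],"turn": 0}
    - {"claw": 1,"offset": [0.033,0,0.0006],"turn": 0}
    - {"claw": 1,"offset": [0.035,0,0.0006],"turn": 0}
    - {"claw": 1,"offset": [0.035,0,0.0006],"turn": 0}

```text
clock: 8.12
ee_pos: [0.4773, -0.0084, 0.0307]
tcp_rot: [0.0, 0.993, -0.116, -0.0]
wrist_force: [0.6, 0.5, -0.1]
finger_gap: 0.0444
gripper_force: 83.2
```

drive_tool:
  moves:
    - {"claw": 1,"offset": [0.005,0,0],"turn": 0}
    - {"claw": 1,"offset": [0.01,0,0],"turn": 0}
    - {"claw": 1,"offset": [0.014,0,0],"turn": 0}
    - {"claw": 1,"offset": [0.018,0,0],"turn": 0}
    - {"claw": 1,"offset": [0.021,0,0],"turn": 0}
    - {"claw": 1,"offset": [0.021,0,0],"turn": 0}

```text
clock: 8.88
ee_pos: [0.4942, -0.0123, 0.0303]
tcp_rot: [0.0, 0.993, -0.116, -0.004]
wrist_force: [-8.2, 2.1, 5.6]
finger_gap: 0.0446
gripper_force: 84.1
```

```bash
python3 - <<'E'
from h import *;from station import robot
s=robot.state();d=robot.get_image("scene")
cv2.imwrite("pics/s2.png",cv2.resize(d["frame"][225:325,270:400,::-1],None,fx=6,fy=6,interpolation=2))
R=quat(s["tcp_rot"]);print("tool-axes force",(R.T@s["wrist_force"]).round(2),"moment",(R.T@s["moment"]).round(2),R[2,0]);go(.5695-.0005,-.0296,.0305,-13.35,s)
E
```

```text
tool-axes force [-8.49 -0.17 -5.52] moment [-0.02 -1.19 -0.  ] -0.00734777768233036
tcp [ 0.4942 -0.0123  0.0303] yaw -13.34 tilt [-7.4e-03  5.0e-04 -1.0e+00] -> off [ 0.0768 -0.0005 -0.0008] turn 0.01 t 8.875 F [-8.18  2.12  5.58] gap 0.0446
```

View pics/s2.png

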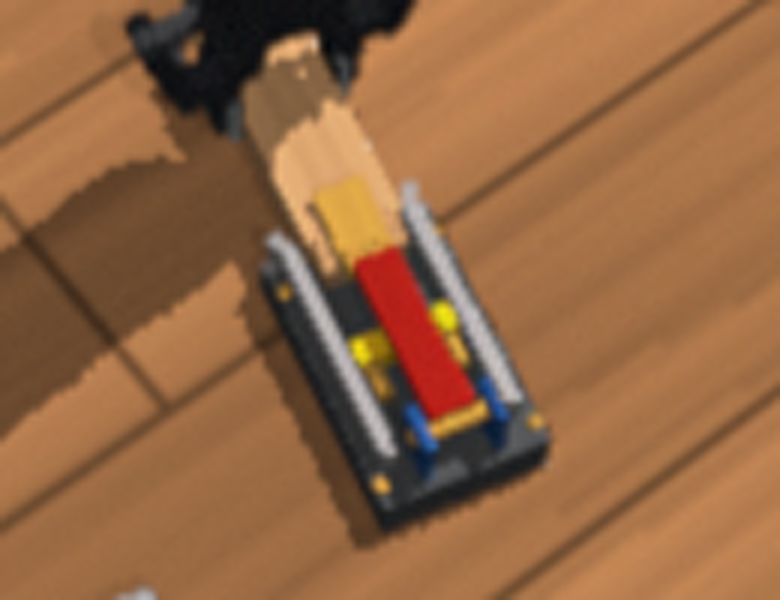

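The picture shows the nose at (350,270), between the cheeks and passing under the brass shoe at (350,215). Forces are as expected. I continue, slightly relieved upward.

drive_tool:
  moves:
    - {"claw": 1,"offset": [0.003,0,-0.0005],"turn": 0}
    - {"claw": 1,"offset": [0.006,0,-0.0005],"turn": 0}
    - {"claw": 1,"offset": [0.009,0,-0.0005],"turn": 0}
    - {"claw": 1,"offset": [0.012,0,-0.0005],"turn": 0}
    - {"claw": 1,"offset": [0.015,0,-0.0005],"turn": 0}
    - {"claw": 1,"offset": [0.018,0,-0.0005],"turn": 0}
    - {"claw": 1,"offset": [0.018,0,-0.0005],"turn": 0}
    - {"claw": 1,"offset": [0.018,0,-0.0005],"turn": 0}

```text
clock: 9.93
ee_pos: [0.5085, -0.0157, 0.0305]
tcp_rot: [0.0, 0.993, -0.116, -0.007]
wrist_force: [-13.2, 2.7, 11.5]
finger_gap: 0.0444
gripper_force: 84.7
```

```bash
cat > st.py <<'E'
from h import *;from station import robot
s=robot.state();R=quat(s["tcp_rot"]);print("Ft",(R.T@s["wrist_force"]).round(2),"M",(R.T@s["moment"]).round(2),"nose pitch",R[2,0].round(4),"clock",s["clock"])
print("along",((s["ee_pos"][:2]-[.4863,-.0105])@[.973,-.231]).round(4),"z",s["ee_pos"][2].round(4),"lat",((s["ee_pos"][:2]-[.4863,-.0105])@[.231,.973]).round(4))
E
python3 st.py
```

```text
Ft [-13.64   0.4  -11.32] M [ 0.06 -2.29 -0.02] nose pitch -0.0138 clock 9.925
along 0.0228 z 0.0305 lat 0.0001
```

The bed push-up has grown to 11 N, so I ease upward before going on.

drive_tool:
  moves:
    - {"claw": 1,"offset": [0,0,-0.0007],"turn": 0}
    - {"claw": 1,"offset": [0,0,-0.0014],"turn": 0}
    - {"claw": 1,"offset": [0.002,0,-0.0014],"turn": 0}
    - {"claw": 1,"offset": [0.004,0,-0.0014],"turn": 0}
    - {"claw": 1,"offset": [0.004,0,-0.0014],"turn": 0}

```text
clock: 10.55
ee_pos: [0.5147, -0.0173, 0.0312]
tcp_rot: [0.0, 0.993, -0.116, -0.005]
wrist_force: [-6.0, 1.3, 0.7]
finger_gap: 0.0451
gripper_force: 83.3
```

```bash
python3 st.py
```

```text
Ft [-6.1   0.13 -0.61] M [ 0.12 -1.18  0.  ] nose pitch -0.0092 clock 10.55
along 0.0292 z 0.0312 lat -0.0001
```

drive_tool:
  moves:
    - {"claw": 1,"offset": [0.002,0,-0.0001],"turn": 0}
    - {"claw": 1,"offset": [0.004,0,-0.0002],"turn": 0}
    - {"claw": 1,"offset": [0.006,0,-0.0003],"turn": 0}
    - {"claw": 1,"offset": [0.008,0,-0.0004],"turn": 0}
    - {"claw": 1,"offset": [0.008,0,-0.0004],"turn": 0}

```text
clock: 11.18
ee_pos: [0.5229, -0.0195, 0.0313]
tcp_rot: [0.0, 0.993, -0.116, -0.004]
wrist_force: [-5.4, 1.3, -1.2]
finger_gap: 0.0449
gripper_force: 83.1
```

```bash
python3 st.py
```

```text
Ft [-5.54  0.01  1.27] M [ 0.01 -1.11 -0.04] nose pitch -0.0086 clock 11.175
along 0.0377 z 0.0313 lat -0.0003
```

Sliding drag is about 5.5 N and the stop is expected in about 4 mm. I advance in small steps.

drive_tool:
  moves:
    - {"claw": 1,"offset": [0.001,0,0],"turn": 0}
    - {"claw": 1,"offset": [0.002,0,0],"turn": 0}
    - {"claw": 1,"offset": [0.003,0,0],"turn": 0}
    - {"claw": 1,"offset": [0.003,0,0],"turn": 0}

```text
clock: 11.68
ee_pos: [0.5256, -0.0202, 0.0313]
tcp_rot: [0.0, 0.993, -0.116, -0.005]
wrist_force: [-6.3, 0.3, -0.7]
finger_gap: 0.0444
gripper_force: 83.2
```

```bash
python3 st.py
```

```text
Ft [-6.19  1.14  0.81] M [ 0.03 -1.11 -0.01] nose pitch -0.009 clock 11.675
along 0.0405 z 0.0313 lat -0.0004
```

drive_tool:
  moves:
    - {"claw": 1,"offset": [0.001,0,0],"turn": 0}
    - {"claw": 1,"offset": [0.002,0,0],"turn": 0}
    - {"claw": 1,"offset": [0.002,0,0],"turn": 0}

```text
clock: 12.05
ee_pos: [0.5259, -0.0202, 0.0312]
tcp_rot: [0.0, 0.993, -0.116, -0.006]
wrist_force: [-8.5, 1.6, 2.1]
finger_gap: 0.0441
gripper_force: 83.5
```

```bash
python3 st.py
```

```text
Ft [-8.66  0.4  -1.96] M [ 0.03 -1.58  0.  ] nose pitch -0.0124 clock 12.05
along 0.0408 z 0.0312 lat -0.0003
```

Contact: the motion has stopped and the force is rising. I press further for about 10 N on the stop beyond the drag, and hold.

drive_tool:
  moves:
    - {"claw": 1,"offset": [0.001,0,-0.0002],"turn": 0}
    - {"claw": 1,"offset": [0.002,0,-0.0003],"turn": 0}
    - {"claw": 1,"offset": [0.003,0,-0.0005],"turn": 0}
    - {"claw": 1,"offset": [0.003,0,-0.0005],"turn": 0}
    - {"claw": 1,"offset": [0.003,0,-0.0005],"turn": 0}

```text
clock: 12.68
ee_pos: [0.5258, -0.0202, 0.0312]
tcp_rot: [0.0, 0.993, -0.116, -0.009]
wrist_force: [-13.2, 2.8, 4.8]
finger_gap: 0.0444
gripper_force: 83.9
```

```bash
python3 st.py
```

```text
Ft [-13.54   0.3   -4.53] M [ 0.08 -2.46  0.05] nose pitch -0.0184 clock 12.675
along 0.0407 z 0.0312 lat -0.0003
```

drive_tool:
  moves:
    - {"claw": 1,"offset": [0,0,0],"turn": 0}
    - {"claw": 1,"offset": [0,0,0],"turn": 0}
    - {"claw": 1,"offset": [0,0,0],"turn": 0}
    - {"claw": 1,"offset": [0,0,0],"turn": 0}
    - {"claw": 1,"offset": [0,0,0],"turn": 0}
    - {"claw": 1,"offset": [0,0,0],"turn": 0}
    - {"claw": 1,"offset": [-0.001,0,0],"turn": 0}
    - {"claw": 1,"offset": [-0.002,0,0],"turn": 0}
    - {"claw": 1,"offset": [-0.003,0,0],"turn": 0}
    - {"claw": 1,"offset": [-0.003,0,0],"turn": 0}

```text
clock: 13.92
ee_pos: [0.5259, -0.0202, 0.0314]
tcp_rot: [0.0, 0.993, -0.116, -0.006]
wrist_force: [-7.9, 1.7, -0.9]
finger_gap: 0.0446
gripper_force: 83.2
```

```bash
python3 st.py
```

```text
Ft [-8.04  0.14  1.04] M [ 0.08 -1.5   0.02] nose pitch -0.0122 clock 13.925
along 0.0407 z 0.0314 lat -0.0003
```

Still against the stop at 8 N with the vertical load near zero, so I release.

drive_tool:
  grip_force: 20
  moves:
    - {"claw": 1,"offset": [0,0,0],"turn": 0}
    - {"claw": 1,"offset": [0,0,0],"turn": 0}
    - {"claw": 0.3,"offset": [0,0,0],"turn": 0}
    - {"claw": 0,"offset": [0,0,0],"turn": 0}
    - {"claw": 0,"offset": [0,0,0],"turn": 0}
    - {"claw": 0,"offset": [0,0,0],"turn": 0}
    - {"claw": 0,"offset": [0,0,0],"turn": 0}

```text
clock: 14.8
ee_pos: [0.5319, -0.0214, 0.0336]
tcp_rot: [0.0, 0.993, -0.116, 0.0]
wrist_force: [0.4, 0.3, -0.9]
finger_gap: 0.085
gripper_force: 0.0
```

```bash
python3 st.py
```

```text
Ft [ 0.35 -0.4   0.95] M [0.02 0.02 0.01] nose pitch 0.0004 clock 14.8
along 0.0469 z 0.0336 lat -0.0001
```

drive_tool:
  moves:
    - {"claw": 0,"offset": [-0.003,0,-0.01],"turn": 0}
    - {"claw": 0,"offset": [-0.006,0,-0.03],"turn": 0}
    - {"claw": 0,"offset": [-0.006,0,-0.07],"turn": 0}
    - {"claw": 0,"offset": [-0.03,0,-0.12],"turn": 0}
    - {"claw": 0,"offset": [-0.07,0,-0.14],"turn": 0}
    - {"claw": 0,"offset": [-0.1,0,-0.14],"turn": 0}
    - {"claw": 0,"offset": [-0.1,0,-0.14],"turn": 0}
    - {"claw": 0,"offset": [-0.1,0,-0.14],"turn": 0}
    - {"claw": 0,"offset": [-0.1,0,-0.14],"turn": 0}

```text
clock: 15.92
ee_pos: [0.4352, 0.0016, 0.1735]
tcp_rot: [-0.0, 0.993, -0.117, 0.0]
wrist_force: [0.2, 0.2, 0.5]
finger_gap: 0.0856
gripper_force: 0.0
```

```bash
python3 - <<'E'
from h import *;from station import robot
s=robot.state();d=robot.get_image("wrist")
T=np.eye(4);T[:3,:3]=quat(s["tcp_rot"]);T[:3,3]=s["ee_pos"];T=T@d["T_tool_cam"];C=cloud(d,T)
t=robot.get_image("top");Ct=cloud(t)
a=np.radians(-13.35);Rb=np.array([[np.cos(a),np.sin(a)],[-np.sin(a),np.cos(a)]])
for nm,c,rz in(("wrist",C,d["range_z"]),("top",Ct,t["range_z"])):
    B=(c[...,:2]-[.619,-.042])@Rb.T
    m=(rz>0)&(B[...,0]>-.14)&(B[...,0]<-.02)&(abs(B[...,1])<.019)&(c[...,2]>.045)&(c[...,2]<.056)&((B[...,0]<-.072)|(abs(B[...,1])>.015))
    x=B[m];A=np.c_[x,np.ones(len(x))];z=c[m][:,2];k=np.linalg.lstsq(A,z,rcond=None)[0];print(nm,m.sum(),"slopes",k[:2].round(4),"z@-.065",(k@[-.065,0,1]).round(4),"x",x[:,0].min().round(4),x[:,0].max().round(4))
    e=(rz>0)&(B[...,0]<-.12)&(B[...,0]>-.17)&(abs(B[...,1])<.025)&(c[...,2]>.045)
    print("tail x",B[e][:,0].min().round(4))
f=d["frame"];g=cv2.resize(t["frame"][140:260,270:360],None,fx=4,fy=4,interpolation=2)
cv2.imwrite("pics/fin.png",cv2.resize(np.hstack([f,cv2.resize(g,(360,480))])[:,:,::-1],None,fx=.8,fy=.8));print(s["ee_pos"],s["clock"])
E
```

```text
wrist 7162 slopes [0.0007 0.0011] z@-.065 0.0514 x -0.1398 -0.0478
tail x -0.17
top 36 slopes [-0.0181 -0.0098] z@-.065 0.0538 x -0.0475 -0.02
tail x -0.17
[0.43518467 0.00156362 0.17350352] 15.925
```

View pics/fin.png

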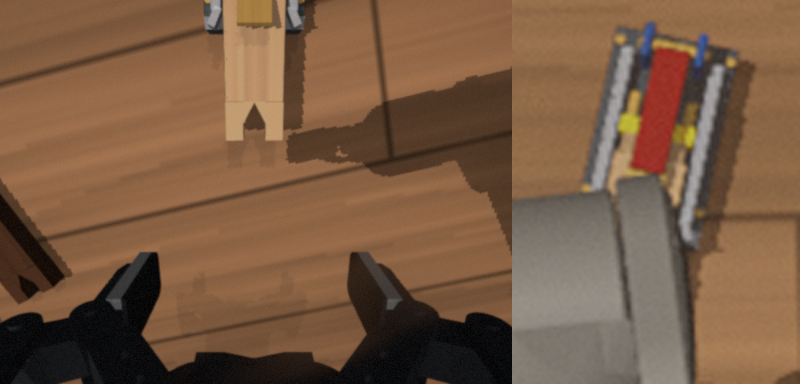

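The pin is held level (slope 0.0007, top at 51 mm) with the gripper clear. One last check: the gap between nose and stop.

```bash
python3 - <<'E'
from h import *;from station import robot
s=robot.state();d=robot.get_image("wrist")
T=np.eye(4);T[:3,:3]=quat(s["tcp_rot"]);T[:3,3]=s["ee_pos"];T=T@d["T_tool_cam"];C=cloud(d,T)
a=np.radians(-13.35);Rb=np.array([[np.cos(a),np.sin(a)],[-np.sin(a),np.cos(a)]])
m=(d["range_z"]>0)&(C[...,2]>.049)&(C[...,2]<.054)&(C[...,0]>.4)
P=((C[m][:,:2]-[.4863,-.0105])@Rb.T);P=P[abs(P[:,1])<.03];P=P[P[:,0]<.03];print("tail along (p0 frame)",np.percentile(P[:,0],.2)," expected at contact:",.0407+.0925-.145, "y",P[:,1].min(),P[:,1].max())
d=robot.get_image("scene")
cv2.imwrite("pics/s3.png",cv2.resize(d["frame"][235:315,290:380,::-1],None,fx=7,fy=7,interpolation=2))
E
```

```text
tail along (p0 frame) -0.011944584274395842  expected at contact: -0.011800000000000005 y -0.024451268644489686 0.02177393188585368
```

View pics/s3.png

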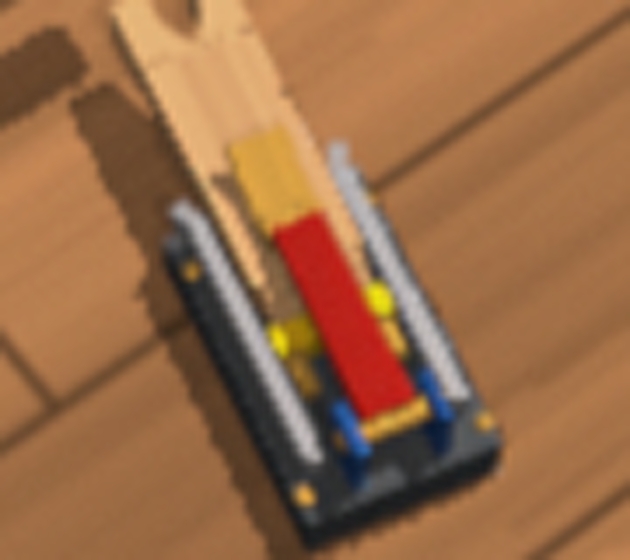

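The pin's nose meets the yellow stop at (290,335) and the shoe bears on its top. The tail is within 0.2 mm of where it was during the press. Handing in.

```bash
python3 -c "
from station import robot
print(robot.job_done())"
```

```text
the job is handed in; nothing more can be done
None
```

The pin is home against the yellow stop, pressed for about 1 s with 13.5 N at the wrist (about 8 N on the stop after sliding drag). After release the finger alone holds it level, with its tail within 0.2 mm of the pressed position, and the job was handed in at about 16 s.

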